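# Clamp the rectangular tube in the drilling vice

### The arm

A 7-joint arm with a two-finger parallel gripper is mounted at the origin on the work surface. World frame = base frame: x ahead of the robot, y to its left, z up, the work surface at z = 0. Lengths are in m, angles in rad, forces in N, time in s.
With the tool pointing down it reaches from about 0.425 to 0.925 m from the base axis. Payload 6.8 kg.
Tool frame: the origin (TCP) lies midway between the tips of the shut fingers; the grasp point (between the pads) lies 19 mm behind it (bot.pinch_z is the distance from the TCP to the grasp point, in m); x points along the fingers, y is the direction in which the jaws open and shut, and the axes are right-handed (so a half turn about x gives the same grasp; the last joint's range is limited). The gripper opens to 85 mm and grips with 20 to 120 N. Pads are 22 mm wide; open, the fingers measure 114 mm over their backs; the gripper's body (76 mm by 85 mm) begins 54 mm behind the grasp point. The pads swing forward as they close: fully open they stand 13 mm farther back than shut.
Start: joints at [1.202, 0.477, 0.022, 1.555, -0.011, 1.109, -0.083], TCP at [0.174, -0.652, 0.231] pointing down, gripper open.
Joint ranges: [-2.96, 2.96], [-0.34, 2.1], [-1.41, 1.46], [0.24, 2.44], [-1.37, 4.51], [0.17, 1.92], [-2.96, 2.96]. Speed limits (rad/s): [2.39, 2.39, 3.14, 3.14, 3.14, 3.14, 3.14].

### API

Orientations are given as a unit quaternion [w, x, y, z].
In Python, from station import bot gives the robot as it stands. The module is installed in compiled form; this text tells all that it offers.
- The arm moves only by the tool step_arm, never from a script. Its argument "plan" is a list of rows, each a list of 6 numbers: the shift along the tool's x, y, z in units of 40 mm (1.0 is 40 mm), then the turn, a rotation vector about the tool's x, y, z in units of 360 degrees (1.0 is 360 degrees). In form: [[dx, dy, dz, ax, ay, az], ...]. A call has 1 to 8 rows; each row shifts and turns the commanded pose from where the row before left it, along the tool's axes as they then stand; what a row does not reach is not made up. A row lasts 1/8 s, in which the tool goes at most 62.5 mm and 10.7 degrees, less where a joint would pass 70% of its speed; a pose out of reach is approached as far as the arm can. A call with a number of a shift or a turn outside -1 to 1 is refused whole. A call with a gripper value outside its range is refused whole. "fingers" is the closure, from -1 (fully open) to 1 (shut), set as the call begins (left out, the last holds). The fingers move at their own pace and stop on an object; "force" is the grip in N (left out, the last holds). Time passes only in rows, so rows that do not move let the fingers close. It gives the time, the measured TCP pose, the force and the opening at its end, in the units of the state.
- bot.get_obs(): the state, without advancing time (a new reading comes with each control period).
- bot.read_camera(name): name is "scene" or "side" or "wrist"; returns (picture, depth): 400x640x3 uint8, red, green, blue; 400x640 float32, m along the optical axis (not along the pixel's ray), 0 where there is no reading.
- bot.camera_model(name): a dict with "mtx" (3x3 intrinsics, pixels), "origin" and "rotation" of the camera in the world; the wrist camera has in their place "T_tool_cam" (4x4, takes a point from camera to tool coordinates, whose origin is the TCP and whose axes are the tool frame's). Camera axes: x right, y up, looking along -z (the intrinsics and any distortion apply to the point x, -y, -z); pixel columns grow to the right and rows downward; lengths in m; the calibration is good to about 2 mm. A picture is of the moment at which its call begins: read the wrist's pose just before it. camera_model takes no time and is no camera call.
- bot.hand_in(): hands the job in, once; it reports no verdict.
The state is a dict: "t": time; "q": joint angles; "joint_vel": joint speeds; "joint_torque": joint torques, N m; "eef_pos": TCP position; "tool_rot": TCP orientation; "contact_force": force on the tool from outside, world axes, zero at the start; "torque": the same for the moment, N m; "gripper_width": opening from 0.0 (shut) to 1.0 (fully open).
Only numpy, scipy, OpenCV 4.12 (cv2) and the standard library are available. Lean on these libraries where they do the work, as an engineer would, in place of code of your own. Each camera call takes 0.05 s, during which the arm holds its last target.

### The job

Get the rectangular steel tube ready for drilling: stand it on edge between the jaws of the vice, down on the ways, with one end touching the work stop, then turn the handwheel clockwise until the moving jaw comes up against the tube and grips it firmly. Leave the other steel offcuts and the tin of nails where they stand.

Things in the scene. Friction and masses are not known exactly. Their poses are not given: they have to be found in the camera images.
- vise: Drilling vice, dark cast iron on a wooden riser bolted down. Frame: origin on the bench; x along the spindle from handwheel (-x) to fixed jaw (+x), y across the jaws, z up. All in mm here: riser x -85..115, y -75..75; flat ways to lay work on, top at z 85; lug with the nut x -66..-46, y -31..31, top z 119; spindle axis y 0, z 100. Wheel and handle reach up to z 163.
- fixed_jaw (a point): Middle of the fixed jaw's steel face (vise frame x 60, y 0, z 101 mm). This jaw fills x 60..102, y -50..50, up to z 117. The moving jaw has the same width and top, is 30 mm thick, and its face starts at vise x 10 to 20 mm.
- work_stop (a point): Point on the inner face (y -58 mm in the vise frame) of the work stop, which the tube's end must touch: a steel plate 8 mm thick on the -y end of the fixed jaw, x 23..99, z 90..118 mm.
- jaw: The moving jaw, with spindle, handwheel and handle. Origin at the foot of the middle of its steel face; axes as the vise. It slides along vise x towards the fixed jaw (x 60 mm); the jaws start 40 to 50 mm open. Only the screw moves it, not a push. When it meets the tube lying against the fixed jaw it stops dead, and grips the harder the more force is put on the handle.
- wheel (a joint): Handwheel angle, rad, growing clockwise seen from the wheel end looking towards the jaws (positive about vise +x), which closes the jaw 8 mm a turn: jaw face at vise x = 0.008 wheel / 2 pi, handle at the top at 0. On the tube's 30 mm it is at 23.6. Turning takes 4 N at the handle (8 N at half a turn a second); on the tube it goes stiff within 1/8 turn. Stays where left.
- crank_handle (a point): On the axis of the wheel's black handle: round bar 22 mm thick, 76 long, parallel to vise x, pointing away from the jaws; 50 mm from its root, 26 from its free end, 60.5 from the wheel's plane (rim 121 across, 17 thick). It spins on its pin, so the hand need not turn. Vise frame, m: x = jaw face - 0.1855, y = -0.052 sin(wheel), z = 0.100 + 0.052 cos(wheel).
- tube: The rectangular tube to clamp: bare steel, open ends, 110 mm long (its y), 30 wide (its x), 60 high (its z), wall 3, about 0.41 kg; origin at its centre. It starts standing on edge on the bench. On the ways its centre is at z 115 mm and its top 28 mm above the jaws, so it can be held across its width over the jaw tops. Both ends are alike.
- square_tube: Bystander: square steel tube offcut 40 x 40 mm, 80 mm long (its y), origin at its centre.
- angle_iron: Bystander: steel angle offcut, legs 50 mm, 5 mm thick, 80 mm long (its y), one leg flat on the bench, the other upright at its -x side; origin under the middle of the flat leg.
- pipe: Bystander: round steel pipe offcut, 48 mm across, standing upright 90 mm tall; origin at the centre of its underside.
- nail_tin: Bystander: open tin of nails, 90 mm across, 124 mm tall, 0.9 kg, standing close behind the fixed jaw; origin at the centre of its underside.
Mind the look-alikes: they are no part of the job. What is shaped like the tube but red is not meant.

How it is judged:
On the way:
1. the tube stands on edge on the ways between the jaws with its end at the work stop, the jaw not yet closed on it (z of tube in the frame of vise between 0.1125 and 0.1175 m and x of tube in the frame of vise between 0.015 and 0.048 m and y of tube in the frame of vise between -0.0065 and 0.0005 m and angle between the z axis of tube and the z axis of vise, either way round below 0.06 rad and x of jaw in the frame of vise below 0.0285 m), for 0.2 s.
At the end, for the whole second after the job is handed in: The tube stands on edge on the ways (within 2.5 mm) between the jaws, square to them, one end within 3 mm of the work stop; the jaw, wound up against it, presses on it with over 30 N; all is released and at rest (y of tube in the frame of vise between -0.0065 and 0.0005 m and z of tube in the frame of vise between 0.1125 and 0.1175 m and angle between the z axis of tube and the z axis of vise, either way round below 0.06 rad and angle between the y axis of tube and the y axis of vise, either way round below 0.06 rad and x of tube in the frame of vise between 0.0425 and 0.0475 m and contact force between tube and jaw above 30 N and linear speed of tube below 0.02 m/s and velocity of joint wheel between -0.1 and 0.1 rad/s); the robot touches nothing.
It fails at once if another offcut or the tin of nails is shifted by more than 30 mm or knocked over (distance of any of square_tube, angle_iron, pipe, nail_tin from where it was at the start of the episode above 0.03 m or angle between any of square_tube, angle_iron, pipe, nail_tin's own z axis and vertical above 0.5 rad).
It also fails if it takes over 72 s, if anything falls off the work surface, if the arm or the gripper's body presses on something with over 40 N, if the wrist force passes 120 N, or if a joint passes its speed limit or range.

## Working session

There is one attempt and no reset: what is moved stays moved. The work goes in short steps, Python scripts to look and compute and a tool call to move; the robot and the scene stay as the last step left them, time stands still between calls to the robot, and variables do not carry over. Pictures are saved under pics/ and viewed, and the job is handed in when it is done.

Besides the shell and the picture viewer there is one more tool, called after "Emit:" as name([rows], argument=value, ...), one row to a line, values as JSON. step_arm: Moves the arm, as the interface text tells. Shifts and turns lie within -1 to 1; 1 stands for 40 mm of shift or 360 degrees of turn. Its arguments: {"type":"object","properties":{"plan":{"type":"array"},"fingers":{"type":"number"},"force":{"type":"number"}},"required":["plan"]}

```bash
mkdir -p pics; ls
python3 - <<'E'
from station import bot
import cv2,numpy as np
o=bot.get_obs()
for k,v in o.items(): print(k,np.round(v,4))
print(bot.pinch_z)
for n in ["scene","side"]:
    p,d=bot.read_camera(n); np.savez(f"{n}0.npz",p=p,d=d); cv2.imwrite(f"pics/{n}0.png",p[:,:,::-1])
    m=bot.camera_model(n); print(n,m)
print(bot.camera_model("wrist"))
E
```

```text
pics
t 0.0
q [ 1.2019  0.4778  0.0223  1.5565 -0.0115  1.1094 -0.0831]
joint_vel [-0.0015 -0.0011  0.0001  0.0003  0.0008  0.0001 -0.0015]
joint_torque [-0.00000e+00 -5.96458e+01  1.60770e+00 -2.81195e+01  1.24000e-02
  9.10000e-03 -0.00000e+00]
eef_pos [ 0.1739 -0.6516  0.2303]
tool_rot [-0.0913 -0.701  -0.0926  0.7012]
contact_force [-0.5846  0.5441 -0.5123]
torque [ 0.0167 -0.0109  0.0719]
gripper_width 0.9986
0.0187
scene {'mtx': array([[508.39290561,   0.        , 311.45325982],
       [  0.        , 508.39290561, 200.07985487],
       [  0.        ,   0.        ,   1.        ]]), 'origin': array([1.36701095, 0.08572402, 1.27292969]), 'rotation': array([0.62291047, 0.21423063, 0.23684742, 0.7141366 ])}
side {'mtx': array([[471.70394773,   0.        , 329.02053303],
       [  0.        , 471.70394773, 186.4512941 ],
       [  0.        ,   0.        ,   1.        ]]), 'origin': array([-0.0773433 ,  0.79697639,  0.88588427]), 'rotation': array([-0.26673822, -0.13494657,  0.41066285,  0.86139199])}
{'mtx': array([[345.20468341,   0.        , 320.57970229],
       [  0.        , 345.20468341, 193.30909948],
       [  0.        ,   0.        ,   1.        ]]), 'T_tool_cam': array([[ 4.03119483e-04,  2.89080398e-01, -9.57304738e-01,
        -1.42264099e-01],
       [ 9.99999762e-01,  4.19799475e-04,  5.47866490e-04,
        -1.42660295e-03],
       [ 5.60253490e-04, -9.57304731e-01, -2.89080160e-01,
        -7.40736684e-02],
       [ 0.00000000e+00,  0.00000000e+00,  0.00000000e+00,
         1.00000000e+00]])}
```

View pics/scene0.png

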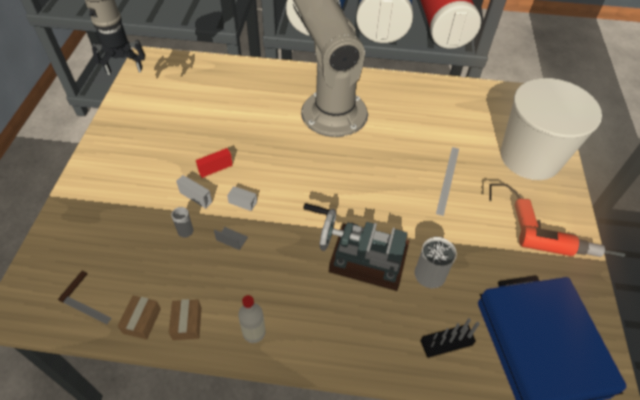

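View pics/side0.png

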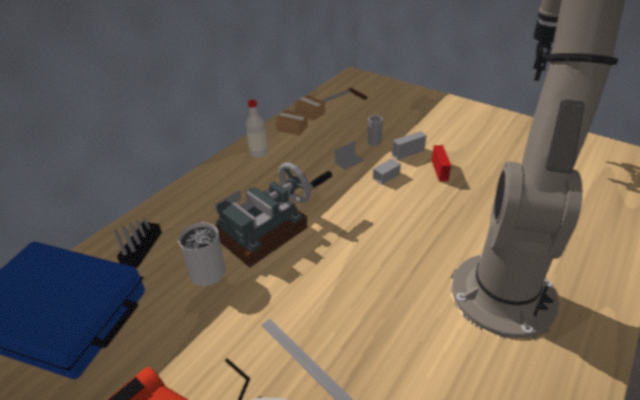

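The scene view shows the vice at about (370,245), wheel at (328,228) and tin at (435,260). The tube is the taller grey offcut at (195,190), with the red decoy at (215,160) and the square tube at (242,196).

```bash
cat > h.py <<'E'
import numpy as np,cv2
from scipy.spatial.transform import Rotation as R
def Rq(q): return R.from_quat([q[1],q[2],q[3],q[0]])
def campose(bot,n,obs=None):
    m=bot.camera_model(n)
    if n=="wrist":
        T=np.eye(4);T[:3,:3]=Rq(obs["tool_rot"]).as_matrix();T[:3,3]=obs["eef_pos"]
        return m["mtx"],T@m["T_tool_cam"]
    T=np.eye(4);T[:3,:3]=Rq(m["rotation"]).as_matrix();T[:3,3]=m["origin"]
    return m["mtx"],T
def cloud(K,T,d):
    v,u=np.mgrid[0:d.shape[0],0:d.shape[1]]
    P=np.stack([(u-K[0,2])/K[0,0]*d,-(v-K[1,2])/K[1,1]*d,-d],-1)
    W=P@T[:3,:3].T+T[:3,3]; W[d<=0]=np.nan
    return W
def proj(K,T,X):
    p=(np.asarray(X)-T[:3,3])@T[:3,:3]
    return np.stack([K[0,2]+K[0,0]*p[...,0]/-p[...,2],K[1,2]-K[1,1]*p[...,1]/-p[...,2]],-1)
def ray(K,T,u,v,z):
    d=T[:3,:3]@np.array([(u-K[0,2])/K[0,0],-(v-K[1,2])/K[1,1],-1]); o=T[:3,3]
    return o+d*(z-o[2])/d[2]
E
python3 - <<'E'
from h import *
from station import bot
for n,c in [("scene",(160,140,400,300)),("side",(200,120,460,280))]:
    f=np.load(f"{n}0.npz");K,T=campose(bot,n);W=cloud(K,T,f["d"])
    x0,y0,x1,y1=c
    cv2.imwrite(f"pics/{n}0c.png",cv2.resize(f["p"][y0:y1,x0:x1,::-1],None,fx=3,fy=3,interpolation=cv2.INTER_CUBIC))
    np.save(n+"W.npy",W)
    for uv in ([(195,188),(242,193),(182,213),(215,160),(435,245),(370,225),(330,212),(450,180)] if n=="scene" else [(410,142),(387,168),(375,122),(200,235),(260,210),(295,185)]):
        print(n,uv,np.round(W[uv[1],uv[0]],3))
E
```

```text
scene (195, 188) [ 0.454 -0.381  0.058]
scene (242, 193) [ 0.442 -0.239  0.043]
scene (182, 213) [ 0.556 -0.39   0.067]
scene (215, 160) [ 0.335 -0.348  0.059]
scene (435, 245) [0.596 0.331 0.114]
scene (370, 225) [0.555 0.154 0.114]
scene (330, 212) [0.557 0.041 0.156]
scene (450, 180) [0.263 0.407 0.002]
side (410, 142) [ 0.436 -0.372  0.057]
side (387, 168) [ 0.439 -0.232  0.039]
side (375, 122) [ 0.564 -0.369  0.089]
side (200, 235) [0.622 0.332 0.119]
side (260, 210) [0.608 0.146 0.065]
side (295, 185) [0.563 0.051 0.106]
```

View pics/scene0c.png

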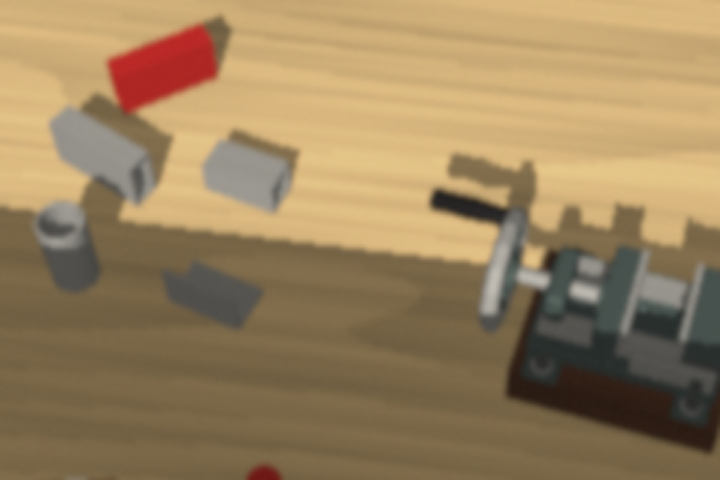

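View pics/side0c.png

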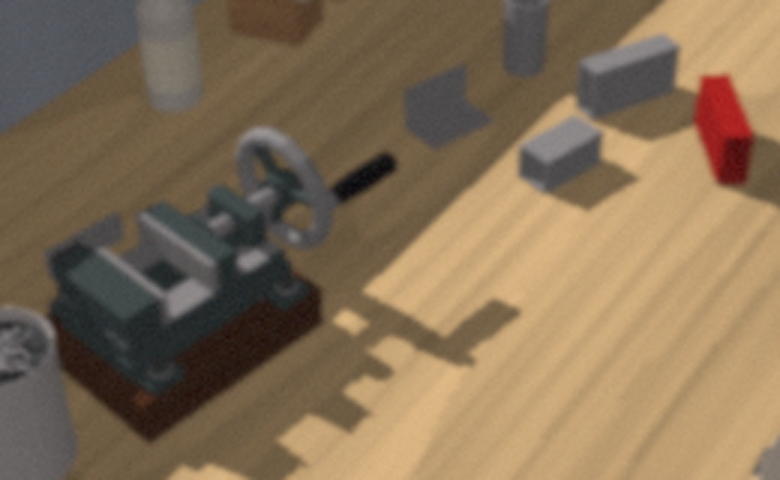

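Run:
```python
from h import *
for n in ["scene","side"]:
    W=np.load(n+"W.npy")
    def sel(x0,x1,y0,y1,z0,z1):
        m=(W[...,0]>x0)&(W[...,0]<x1)&(W[...,1]>y0)&(W[...,1]<y1)&(W[...,2]>z0)&(W[...,2]<z1);return W[m]
    for nm,b in dict(tubetop=(.39,.51,-.46,-.31,.05,.07),sq=(.39,.5,-.3,-.18,.033,.05),jaws=(.48,.72,.1,.3,.11,.125),wheel=(.46,.7,0.01,.08,.09,.2),handle=(.4,.65,-.08,.02,.06,.2),tin=(.52,.72,.27,.42,.1,.14),pipe=(.5,.63,-.45,-.34,.08,.1)).items():
        P=sel(*b)
        if len(P)<5: print(n,nm,len(P));continue
        r=cv2.minAreaRect(P[:,:2].astype(np.float32)*1000)
        print(n,nm,len(P),np.round(P.mean(0),3),np.round(P.min(0),3),np.round(P.max(0),3),np.round(r[0],1),np.round(r[1],1),round(r[2],1))
```

```text
scene tubetop 326 [ 0.45  -0.39   0.059] [ 0.413 -0.447  0.05 ] [ 0.485 -0.335  0.068] [ 448.6 -389.5] [115.2  35. ] 63.5
scene sq 304 [ 0.447 -0.24   0.039] [ 0.415 -0.284  0.033] [ 0.476 -0.197  0.047] [ 446.6 -240.9] [82.2 45.1] 73.9
scene jaws 1022 [0.615 0.194 0.116] [0.547 0.1   0.11 ] [0.679 0.3   0.125] [614.7 198.3] [208.7 119.2] 81.3
scene wheel 460 [0.585 0.04  0.127] [0.514 0.01  0.091] [0.638 0.08  0.163] [573.1  47. ] [125.7  61.1] 7.0
scene handle 161 [ 0.523 -0.009  0.117] [ 0.504 -0.039  0.101] [0.535 0.02  0.126] [521.5  -9. ] [61.8 24.6] 76.1
scene tin 896 [0.622 0.339 0.114] [0.576 0.294 0.1  ] [0.668 0.383 0.13 ] [621.8 339.3] [90.1 89.3] 11.3
scene pipe 102 [ 0.577 -0.386  0.087] [ 0.551 -0.41   0.08 ] [ 0.601 -0.363  0.095] [ 576.2 -386.7] [47.1 50.3] 88.3
side tubetop 252 [ 0.444 -0.388  0.058] [ 0.407 -0.447  0.05 ] [ 0.484 -0.334  0.064] [ 445.  -389.9] [111.8  35.5] 64.0
side sq 249 [ 0.442 -0.239  0.039] [ 0.414 -0.285  0.033] [ 0.474 -0.197  0.044] [ 443.4 -242.4] [85.2 45.7] 75.6
side jaws 1109 [0.606 0.198 0.116] [0.543 0.1   0.11 ] [0.674 0.3   0.124] [610.2 198.2] [210.4 117.7] 80.6
side wheel 668 [0.562 0.043 0.123] [0.509 0.01  0.09 ] [0.632 0.078 0.163] [567.2  44.8] [124.5  54.9] 8.5
side handle 145 [ 0.512 -0.007  0.116] [ 0.502 -0.035  0.102] [0.528 0.02  0.124] [514.2  -8.1] [56. 21.] 82.5
side tin 1104 [0.617 0.341 0.115] [0.573 0.293 0.1  ] [0.664 0.383 0.131] [619.  338.4] [88.  91.9] 35.7
side pipe 86 [ 0.572 -0.387  0.086] [ 0.549 -0.413  0.08 ] [ 0.595 -0.36   0.094] [ 571.7 -387.1] [48.7 48.2] 68.6
```

```bash
cat >> h.py <<'E'
def yawdirs(o):
    M=Rq(o["tool_rot"]).as_matrix(); return M
def tocmd(o,dw):
    "world shift -> tool units"
    return np.round(Rq(o["tool_rot"]).as_matrix().T@np.asarray(dw)/0.04,3)
def st(o):
    M=Rq(o["tool_rot"]).as_matrix()
    print("t",round(o["t"],2),"tcp",np.round(o["eef_pos"],4),"yaw z",round(np.degrees(np.arctan2(M[1,2],M[0,2])),2),"xdir",np.round(M[:,0],3),"F",np.round(o["contact_force"],1),"w",round(float(o["gripper_width"]),3),"q",np.round(o["q"],2))
E
python3 - <<'E'
from h import *
from station import bot
o=bot.get_obs();st(o);print(Rq(o["tool_rot"]).as_matrix().round(3))
E
```

```text
t 0.1 tcp [ 0.1739 -0.6517  0.2304] yaw z -165.05 xdir [-0.001  0.002 -1.   ] F [-0.2 -0.1  0. ] w 1.002 q [ 1.2   0.48  0.02  1.56 -0.01  1.11 -0.08]
[[-0.001  0.258 -0.966]
 [ 0.002 -0.966 -0.258]
 [-1.    -0.002  0.   ]]
```

Emit:
step_arm([
  [0, -0.57, -1, 0, 0, 0],
  [0, -0.57, -1, 0, 0, 0],
  [0, -0.57, -1, 0, 0, 0],
  [0, -0.57, -1, 0, 0, 0],
  [0, -0.57, -1, 0, 0, 0],
  [0, -0.57, -1, 0, 0, 0],
  [0, -0.57, -1, 0, 0, 0],
  [0, -0.57, -1, 0, 0, 0],
])

```text
t: 1.1
eef_pos: [0.4369, -0.3922, 0.231]
tool_rot: [-0.092, -0.701, -0.092, 0.701]
contact_force: [0.3, 0.1, 0.2]
gripper_width: 1.002
```

Emit:
step_arm([
  [0, 0, 0, -0.027, 0, 0],
  [0, 0, 0, -0.027, 0, 0],
  [0, 0, 0, -0.027, 0, 0],
  [0, 0, 0, -0.027, 0, 0],
  [0, 0, 0, -0.027, 0, 0],
  [0, 0, 0, 0, 0, 0],
])

```text
t: 1.85
eef_pos: [0.4359, -0.3933, 0.2309]
tool_rot: [-0.371, -0.601, -0.372, 0.601]
contact_force: [0.7, -0.9, 0.3]
gripper_width: 1.005
```

Run:
```python
from h import *
from station import bot
o=bot.get_obs();st(o);p,d=bot.read_camera("wrist");np.savez("w1.npz",p=p,d=d,pos=o["eef_pos"],rot=o["tool_rot"]);cv2.imwrite("pics/w1.png",p[:,:,::-1])
K,T=campose(bot,"wrist",o);W=cloud(K,T,d)
m=(W[...,2]>.05)&(W[...,2]<.072)&(W[...,0]>.38)&(W[...,0]<.52)&(W[...,1]>-.47)&(W[...,1]<-.31)
P=W[m];print(len(P),P.mean(0),cv2.minAreaRect(P[:,:2].astype(np.float32)*1000))
```

```text
t 1.85 tcp [ 0.4359 -0.3933  0.2309] yaw z -116.56 xdir [-0.     0.001 -1.   ] F [ 0.7 -0.9  0.3] w 1.005 q [ 0.84  0.35 -0.26  1.76  0.1   1.05  0.07]
3757 [ 0.44931969 -0.38711344  0.05970941] ((448.2858581542969, -389.700927734375), (110.35822296142578, 29.34434700012207), 63.24742889404297)
```

View pics/w1.png

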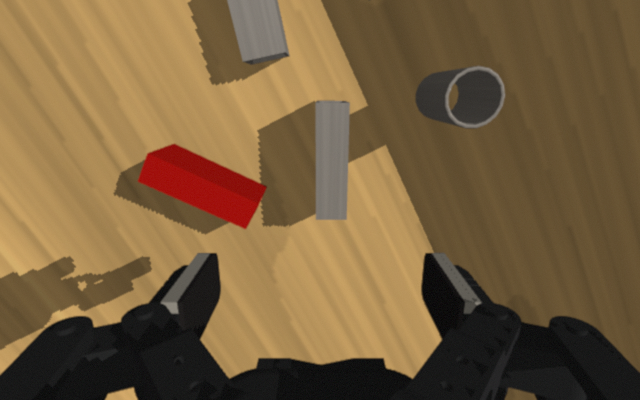

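Run:
```python
from h import *
from station import bot
o=bot.get_obs();st(o);print(tocmd(o,np.array([.4483,-.3897,.035])-o["eef_pos"]))
```

```text
t 1.9 tcp [ 0.4359 -0.3934  0.231 ] yaw z -116.67 xdir [-0.  0. -1.] F [-0.5  0.7 -0.2] w 0.999 q [ 0.83  0.35 -0.26  1.76  0.1   1.05  0.07]
[ 4.9    0.238 -0.22 ]
```

Emit:
step_arm([
  [0.8, 0.12, -0.11, 0, 0, 0],
  [0.8, 0.12, -0.11, 0, 0, 0],
  [0.8, 0, 0, 0, 0, 0],
  [0.8, 0, 0, 0, 0, 0],
  [0.7, 0, 0, 0, 0, 0],
  [0.6, 0, 0, 0, 0, 0],
  [0.4, 0, 0, 0, 0, 0],
  [0, 0, 0, 0, 0, 0],
])

```text
t: 2.9
eef_pos: [0.4481, -0.3893, 0.0343]
tool_rot: [-0.371, -0.601, -0.373, 0.602]
contact_force: [-0.3, -1.0, -0.6]
gripper_width: 0.997
```

Emit:
step_arm([
  [0, 0, 0, 0, 0, 0],
  [0, 0, 0, 0, 0, 0],
  [0, 0, 0, 0, 0, 0],
  [0, 0, 0, 0, 0, 0],
  [0, 0, 0, 0, 0, 0],
  [0, 0, 0, 0, 0, 0],
], fingers=1, force=60)

```text
t: 3.65
eef_pos: [0.449, -0.3902, 0.0362]
tool_rot: [0.373, 0.601, 0.372, -0.601]
contact_force: [-1.0, 0.8, 6.2]
gripper_width: 0.343
```

Run:
```python
from h import *
from station import bot
o=bot.get_obs();st(o);p,d=bot.read_camera("wrist");cv2.imwrite("pics/w2.png",p[:,:,::-1])
```

```text
t 3.65 tcp [ 0.449  -0.3902  0.0362] yaw z -116.47 xdir [ 0.001 -0.001 -1.   ] F [-1.   0.8  6.2] w 0.343 q [ 0.78  0.6  -0.22  1.88  0.2   0.68 -0.02]
```

View pics/w2.png

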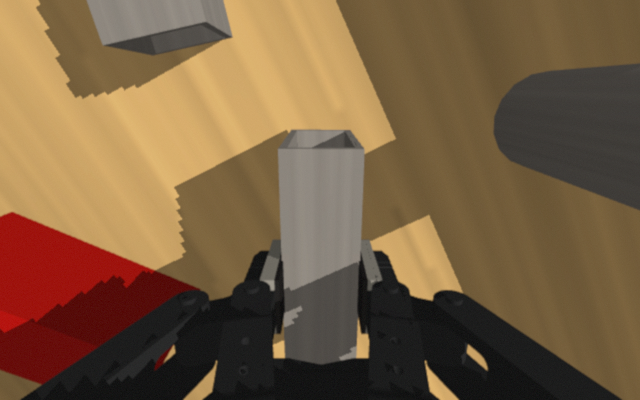

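Emit:
step_arm([
  [-0.5, 0, 0, 0, 0, 0],
  [-0.9, 0, 0, 0, 0, 0],
  [-1, 0, 0, 0, 0, 0],
  [-1, -0.2, -0.4, 0, 0, 0],
  [-0.8, -0.4, -0.8, 0, 0, 0],
  [-0.7, -0.45, -0.98, 0, 0, 0],
  [-0.7, -0.45, -0.98, 0, 0, 0],
  [0, -0.45, -0.98, 0, 0, 0],
])

```text
t: 4.7
eef_pos: [0.4536, -0.2056, 0.2624]
tool_rot: [0.374, 0.602, 0.371, -0.6]
contact_force: [0.8, -0.3, -4.6]
gripper_width: 0.341
```

Emit:
step_arm([
  [0, -0.45, -0.98, 0, 0, 0],
  [0, -0.45, -0.98, 0, 0, 0],
  [0, -0.45, -0.98, 0, 0, 0],
  [0, -0.45, -0.98, 0, 0, 0],
  [0, -0.45, -0.98, 0, 0, 0],
  [0, -0.45, -0.98, 0, 0, 0],
  [0, -0.45, -0.98, 0, 0, 0],
  [0, -0.45, -0.98, 0, 0, 0],
])

```text
t: 5.7
eef_pos: [0.4628, 0.1391, 0.2599]
tool_rot: [-0.373, -0.601, -0.372, 0.601]
contact_force: [0.5, -0.0, -4.0]
gripper_width: 0.338
```

Emit:
step_arm([
  [0, 0, 0, -0.027, 0, 0],
  [0, 0, 0, -0.027, 0, 0],
  [0, 0, 0, -0.027, 0, 0],
  [0, 0, 0, -0.027, 0, 0],
  [0, 0, 0, -0.027, 0, 0],
  [0, 0, 0, -0.027, 0, 0],
  [0, 0, 0, -0.027, 0, 0],
  [0, 0, 0, -0.027, 0, 0],
])

```text
t: 6.7
eef_pos: [0.4628, 0.1377, 0.2597]
tool_rot: [0.668, 0.232, 0.668, -0.233]
contact_force: [-1.0, -0.2, -3.6]
gripper_width: 0.34
```

Emit:
step_arm([
  [0, 0, 0, -0.027, 0, 0],
  [0, 0, 0, -0.027, 0, 0],
  [0, 0, 0, -0.027, 0, 0],
  [0, 0, 0, 0, 0, 0],
])

```text
t: 7.2
eef_pos: [0.463, 0.1377, 0.2596]
tool_rot: [0.705, 0.059, 0.705, -0.06]
contact_force: [0.1, 0.2, -4.5]
gripper_width: 0.343
```

Run:
```python
from h import *
from station import bot
o=bot.get_obs();st(o);p,d=bot.read_camera("wrist");np.savez("w3.npz",p=p,d=d,pos=o["eef_pos"],rot=o["tool_rot"]);cv2.imwrite("pics/w3.png",p[:,:,::-1])
```

```text
t 7.2 tcp [0.463  0.1377 0.2596] yaw z -9.63 xdir [-0.    -0.001 -1.   ] F [ 0.1  0.2 -4.5] w 0.343 q [ 0.38  0.24 -0.91  1.92  0.21  1.08  0.79]
```

View pics/w3.png

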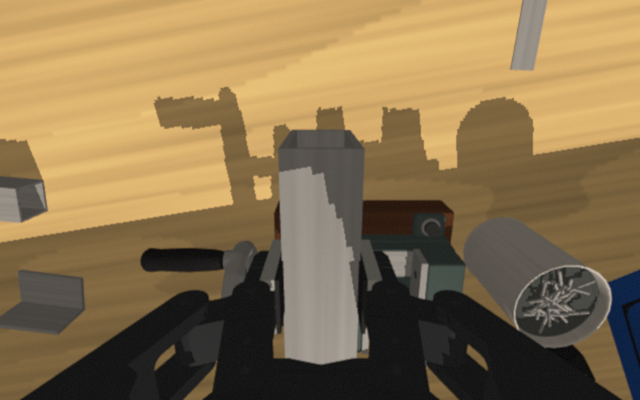

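The camera looks back under the gripper, so the vice is hidden behind the tube here. I'll move out past it to get a clear view.

Emit:
step_arm([
  [-0.3, -0.1, 0.7, 0, 0, 0],
  [-0.3, -0.1, 1, 0, 0, 0],
  [-0.2, -0.1, 1, 0, 0, 0],
  [0, -0.1, 1, 0, 0, 0],
  [0, -0.1, 1, 0, 0, 0],
  [0, -0.1, 0.6, 0, 0, 0],
  [0, 0, 0, 0, 0, 0],
])

```text
t: 8.12
eef_pos: [0.6697, 0.0777, 0.2903]
tool_rot: [0.704, 0.061, 0.705, -0.061]
contact_force: [-1.1, 0.5, -4.5]
gripper_width: 0.341
```

Run:
```python
from h import *
from station import bot
o=bot.get_obs();st(o);p,d=bot.read_camera("wrist");np.savez("w4.npz",p=p,d=d,pos=o["eef_pos"],rot=o["tool_rot"]);cv2.imwrite("pics/w4.png",p[:,:,::-1])
K,T=campose(bot,"wrist",o);np.save("w4W.npy",cloud(K,T,d))
```

```text
t 8.12 tcp [0.6697 0.0777 0.2903] yaw z -9.86 xdir [-0.001 -0.    -1.   ] F [-1.1  0.5 -4.5] w 0.341 q [ 0.31  0.54 -0.78  1.45  0.39  1.31  0.9 ]
```

View pics/w4.png

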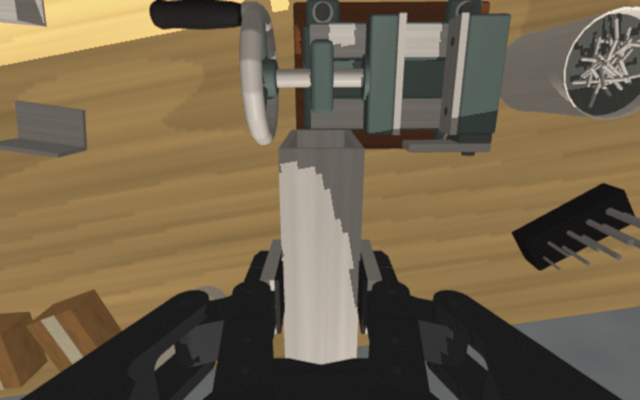

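The vice is clear in this view: moving jaw with its face strip near column 400, fixed jaw columns 445–505, work stop at (450,147), wheel at (258,70), and the handle horizontal at (195,13).

Run:
```python
from h import *
f=np.load("w4.npz");W=np.load("w4W.npy")
m=(W[...,2]>.111)&(W[...,2]<.124)
v,u=np.mgrid[0:400,0:640]
m&=(v<160)&(u>355)&(u<520)
n,l,s,c=cv2.connectedComponentsWithStats(m.astype(np.uint8))
for i in range(1,n):
    if s[i,4]<40: continue
    P=W[l==i];print(i,s[i],np.round(np.median(P,0),4),cv2.minAreaRect(P[:,:2].astype(np.float32)*1000))
cv2.imwrite("pics/w4c.png",cv2.resize(f["p"][0:160,350:530,::-1],None,fx=4,fy=4,interpolation=cv2.INTER_CUBIC))
vis=(m*255).astype(np.uint8)[0:160,350:530];cv2.imwrite("pics/w4m.png",cv2.resize(vis,None,fx=4,fy=4))
```

```text
1 [ 363   13   44  122 4418] [0.593  0.1484 0.1171] ((596.0453491210938, 147.37969970703125), (33.49944305419922, 99.53120422363281), 80.6361312866211)
2 [ 406   13  105  139 6971] [0.6152 0.2258 0.1167] ((614.7862548828125, 210.07749938964844), (78.2023696899414, 115.72602081298828), 79.36096954345703)
```

View pics/w4c.png

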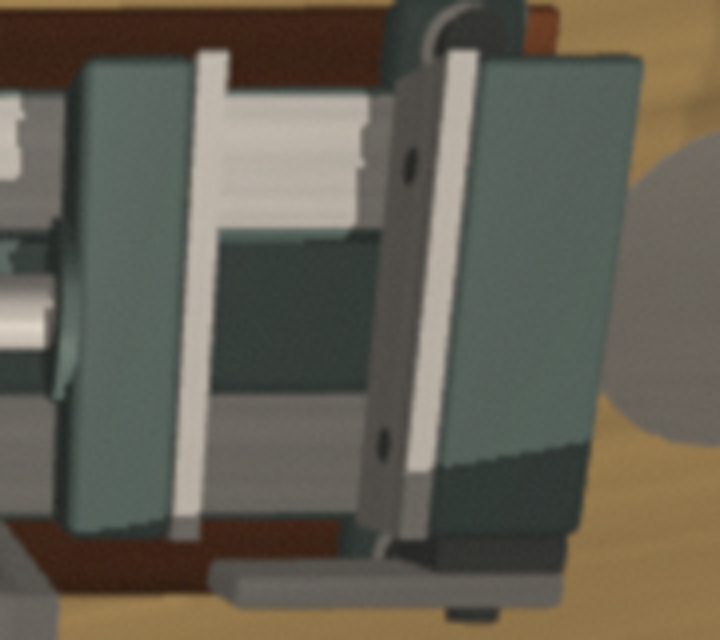

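View pics/w4m.png

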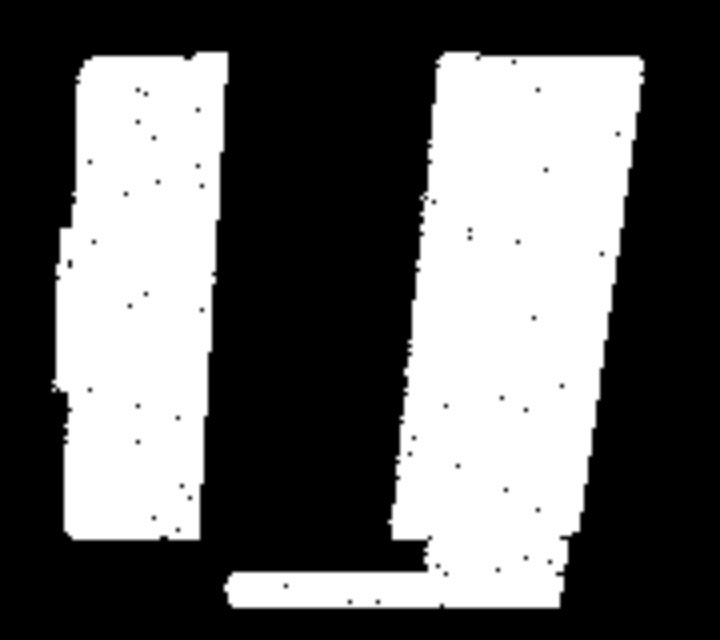

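Run:
```python
from h import *
from station import bot
f=np.load("w4.npz");o=dict(eef_pos=f["pos"],tool_rot=f["rot"]);K,T=campose(bot,"wrist",o)
pts=dict(mvT=(230,50),mvB=(200,539),fxT=(449,50),fxB=(402,537),bkT=(642,58),bkB=(579,532),stopL=(212,565))
for k,(a,b) in pts.items():
    z=.118 if 'stop' in k else .117
    pts[k]=ray(K,T,350+(a+.5)/4-.5,(b+.5)/4-.5,z)[:2]; print(k,pts[k].round(4))
# least-squares: p = o + R(th)*(vx,vy), unknown xf
from scipy.optimize import least_squares
M=[('fxT',60,50),('fxB',60,-50),('bkT',102,50),('bkB',102,-50),('mvT',None,50),('mvB',None,-50)]
def res(s):
    c,n=np.cos(s[2]),np.sin(s[2]);r=[]
    for k,x,y in M:
        x=s[3] if x is None else x/1000;y=y/1000
        r+=list(np.array([s[0]+c*x-n*y,s[1]+n*x+c*y])-pts[k])
    return r
s=least_squares(res,[.6,.15,1.4,.014]).x
print("vise o",s[:2].round(4),"th",np.degrees(s[2]),"xf",s[3],"res mm",np.round(np.array(res(s))*1000,1))
c,n=np.cos(s[2]),np.sin(s[2])
L=[[c*(W[0]-s[0])+n*(W[1]-s[1]),-n*(W[0]-s[0])+c*(W[1]-s[1])] for W in pts.values()]
print(np.round(np.array(L)*1000,1)); np.save("vise.npy",s)
# handle cloud in vise frame, tube
W=np.load("w4W.npy")
V=np.stack([c*(W[...,0]-s[0])+n*(W[...,1]-s[1]),-n*(W[...,0]-s[0])+c*(W[...,1]-s[1]),W[...,2]],-1)
m=(V[...,0]<s[3]-.15)&(V[...,0]>s[3]-.22)&(V[...,2]>.06)&(V[...,2]<.17)
P=V[m];print("handle",len(P),np.percentile(P,[2,50,98],axis=0).round(4))
for nm,(u0,u1,v0,v1) in dict(tube=(285,358,150,255)).items():
    P=W[v0:v1,u0:u1].reshape(-1,3);P=P[~np.isnan(P[:,0])];print(nm,np.percentile(P[:,2],[5,50,95]))
for n in ["scene","side"]:
    W=np.load(n+"W.npy")
    V=np.stack([c*(W[...,0]-s[0])+n_*(W[...,1]-s[1]) if 0 else c*(W[...,0]-s[0])+np.sin(s[2])*(W[...,1]-s[1]),-np.sin(s[2])*(W[...,0]-s[0])+c*(W[...,1]-s[1]),W[...,2]],-1)
    m=(V[...,0]<s[3]-.15)&(V[...,0]>s[3]-.23)&(V[...,2]>.06)&(V[...,2]<.17)&(abs(V[...,1])<.08)
    P=V[m];print(n,"handle",len(P),np.percentile(P,[2,50,98],axis=0).round(4))
```

```text
mvT [0.5493 0.1726]
mvB [0.648  0.1558]
fxT [0.5571 0.2171]
fxB [0.6555 0.201 ]
bkT [0.5654 0.2562]
bkB [0.6612 0.2405]
stopL [0.6542 0.1576]
vise o [0.5963 0.1488] th 80.42950205360737 xf 0.015532164331461294 res mm [-0.2 -0.7  0.1 -1.3 -1.5  1.5  1.3  0.6  0.2 -0.1  0.1  0.1]
[[ 15.6  50.2]
 [ 15.4 -49.9]
 [ 60.8  50. ]
 [ 61.2 -49.7]
 [100.8  48.2]
 [101.2 -48.8]
 [ 18.3 -55.7]]
handle 2143 [[-0.1943  0.0401  0.1108]
 [-0.1643  0.049   0.1195]
 [-0.1358  0.0605  0.1222]]
tube [0.3127371  0.31371012 0.3147146 ]
scene handle 170 [[-0.1969  0.0378  0.1048]
 [-0.1658  0.0447  0.1172]
 [-0.1358  0.0579  0.1242]]
side handle 162 [[-0.1959  0.0462  0.1045]
 [-0.1646  0.0595  0.1177]
 [-0.1354  0.0649  0.1232]]
```

Run:
```python
from h import *
from station import bot
f=np.load("w4.npz")
cv2.imwrite("pics/w4t.png",cv2.resize(f["p"][115:265,260:380,::-1],None,fx=5,fy=4,interpolation=cv2.INTER_CUBIC))
o=dict(eef_pos=f["pos"],tool_rot=f["rot"]);K,T=campose(bot,"wrist",o);M=Rq(f["rot"]).as_matrix()
W=np.load("w4W.npy"); t=(W-f["pos"])@M
m=(t[...,0]<-.018)&(t[...,0]>-.028)&(abs(t[...,1])<.02)&(t[...,2]<-.02)&(t[...,2]>-.08)
P=t[m];print(len(P),P.min(0),P.max(0),np.median(P,0))
# edges by row
v,u=np.where(m)
c=[];
for r in np.unique(v):
    q=t[r,u[v==r]]; c.append((q[:,2].mean(),q[:,1].min(),q[:,1].max()))
c=np.array(c);print(np.polyfit(c[:,0],c[:,1:].mean(1),1),(c[:,2]-c[:,1]).mean())
```

```text
7632 [-0.02544517 -0.0136065  -0.05429208] [-0.018038    0.01669914 -0.02      ] [-0.02339572  0.00167874 -0.0383403 ]
[0.00188053 0.00169904] 0.029493505277400838
```

View pics/w4t.png

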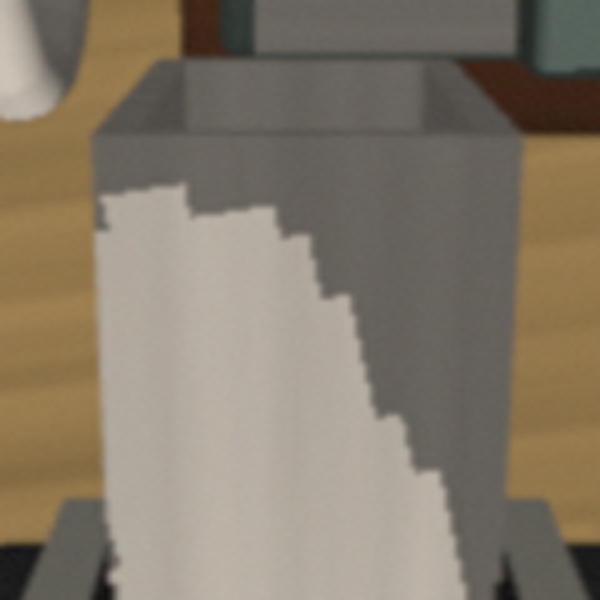

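```bash
cat >> h.py <<'E'
TH=np.radians(80.43);VO=np.array([.5965,.1499,0])
RV=np.array([[np.cos(TH),-np.sin(TH),0],[np.sin(TH),np.cos(TH),0],[0,0,1]])
def v2w(v): return VO+RV@np.asarray(v)
def w2v(w): return RV.T@(np.asarray(w)-VO)
E
python3 - <<'E'
from h import *
from station import bot
o=bot.get_obs();st(o)
M=Rq(o["tool_rot"]).as_matrix()
off=M@np.array([0,.0017,.0006])
for z in [.165,.1235]:
    tgt=v2w([.037,.001,z])-off; tgt[2]=z
    print(tgt,tocmd(o,tgt-o["eef_pos"]))
E
```

```text
t 8.18 tcp [0.6685 0.0789 0.2906] yaw z -9.74 xdir [-0.002 -0.    -1.   ] F [ 0.5  0.5 -3.8] w 0.341 q [ 0.31  0.54 -0.78  1.45  0.39  1.31  0.9 ]
[0.60078638 0.1849773  0.165     ] [ 3.143  2.329 -2.113]
[0.60078638 0.1849773  0.1235    ] [ 4.181  2.329 -2.112]
```

Emit:
step_arm([
  [0, 0.6, -0.5, -0.0005, 0, 0],
  [0, 0.7, -0.7, 0, 0, 0],
  [0, 0.7, -0.7, 0, 0, 0],
  [0.6, 0.33, -0.21, 0, 0, 0],
  [0.9, 0, 0, 0, 0, 0],
  [0.9, 0, 0, 0, 0, 0],
  [0.74, 0, 0, 0, 0, 0],
  [0, 0, 0, 0, 0, 0],
])

```text
t: 9.18
eef_pos: [0.5981, 0.1843, 0.1638]
tool_rot: [0.703, 0.057, 0.706, -0.059]
contact_force: [0.2, 0.0, -3.2]
gripper_width: 0.338
```

Run:
```python
from h import *
from station import bot
o=bot.get_obs();st(o)
M=Rq(o["tool_rot"]).as_matrix()
off=M@np.array([0,.0017,.0006])
tgt=v2w([.037,.001,.1235])-off; tgt[2]=.1235
print(tocmd(o,tgt-o["eef_pos"]),"tube v",w2v(o["eef_pos"]+off))
for n in ["scene","side"]:
    p,d=bot.read_camera(n);cv2.imwrite(f"pics/{n}1.png",cv2.resize(p[140:300,200:460,::-1],None,fx=3,fy=3,interpolation=cv2.INTER_CUBIC))
```

```text
t 9.18 tcp [0.5981 0.1843 0.1638] yaw z -9.38 xdir [-0.005 -0.002 -1.   ] F [ 0.2  0.  -3.2] w 0.338 q [ 0.15  0.59 -0.77  1.7   0.46  1.05  0.63]
[1.007 0.03  0.068] tube v [0.03590579 0.00353739 0.16380202]
```

View pics/scene1.png

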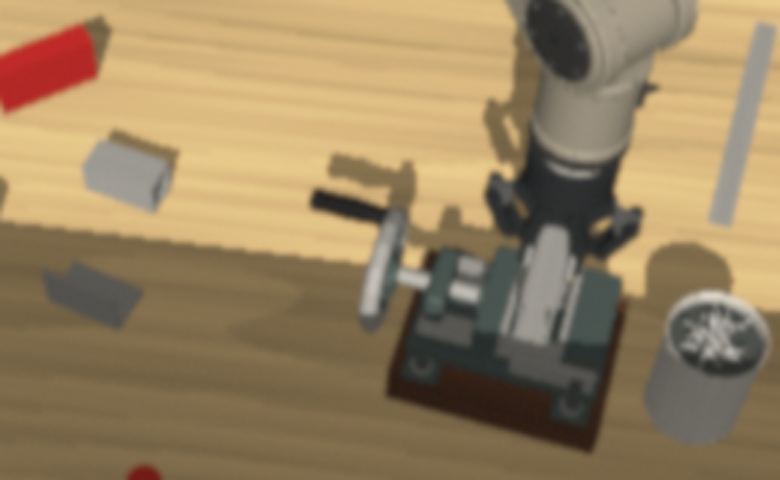

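View pics/side1.png

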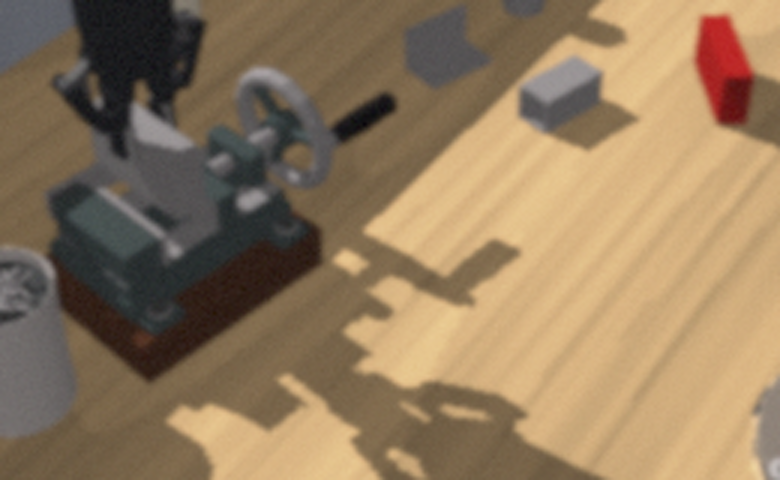

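Emit:
step_arm([
  [0.4, 0.02, 0, 0, 0, 0],
  [0.35, 0, 0, 0, 0, 0],
  [0.22, 0, 0, 0, 0, 0],
  [0, 0, 0, 0, 0, 0],
  [0, 0, 0, 0, 0, 0],
])

```text
t: 9.9
eef_pos: [0.6009, 0.186, 0.1272]
tool_rot: [0.705, 0.058, 0.705, -0.058]
contact_force: [0.5, 0.6, -4.3]
gripper_width: 0.339
```

Emit:
step_arm([
  [0.02, 0, 0, 0, 0, 0],
  [0.02, 0, 0, 0, 0, 0],
  [0, 0, 0, 0, 0, 0],
])

```text
t: 10.28
eef_pos: [0.6007, 0.1858, 0.1254]
tool_rot: [0.705, 0.058, 0.705, -0.058]
contact_force: [-0.2, -0.1, -2.9]
gripper_width: 0.34
```

Emit:
step_arm([
  [0.02, 0, 0, 0, 0, 0],
  [0.03, 0, 0, 0, 0, 0],
  [0.02, 0, 0, 0, 0, 0],
  [0, 0, 0, 0, 0, 0],
])

```text
t: 10.78
eef_pos: [0.6006, 0.1857, 0.1224]
tool_rot: [0.705, 0.058, 0.705, -0.058]
contact_force: [0.2, 0.0, -4.0]
gripper_width: 0.338
```

Emit:
step_arm([
  [0.02, 0, 0, 0, 0, 0],
  [0, 0, 0, 0, 0, 0],
  [0, 0, 0, 0, 0, 0],
])

```text
t: 11.15
eef_pos: [0.6007, 0.1858, 0.1217]
tool_rot: [0.705, 0.058, 0.705, -0.058]
contact_force: [-0.1, 0.4, -4.1]
gripper_width: 0.335
```

Emit:
step_arm([
  [0.01, 0, 0.03, 0, 0, 0],
  [0.01, 0, 0.03, 0, 0, 0],
  [0, 0, 0.02, 0, 0, 0],
  [0, 0, 0, 0, 0, 0],
])

```text
t: 11.65
eef_pos: [0.6039, 0.1856, 0.1213]
tool_rot: [0.705, 0.058, 0.705, -0.057]
contact_force: [-2.3, 0.6, 1.6]
gripper_width: 0.341
```

Emit:
step_arm([
  [0.01, 0, 0.02, 0, 0, 0],
  [0, 0, 0.02, 0, 0, 0],
  [0, 0, 0, 0, 0, 0],
])

```text
t: 12.02
eef_pos: [0.6049, 0.1857, 0.1212]
tool_rot: [0.705, 0.058, 0.705, -0.057]
contact_force: [-5.0, -0.3, 4.8]
gripper_width: 0.34
```

Emit:
step_arm([
  [-0.005, 0, 0.02, 0, 0, 0],
  [0, 0, 0.02, 0, 0, 0],
  [0, 0, 0, 0, 0, 0],
])

```text
t: 12.4
eef_pos: [0.605, 0.1857, 0.1213]
tool_rot: [0.704, 0.057, 0.706, -0.058]
contact_force: [-10.2, -0.0, 7.6]
gripper_width: 0.339
```

Run:
```python
from h import *
from station import bot
o=bot.get_obs();st(o)
M=Rq(o["tool_rot"]).as_matrix()
off=M@np.array([-.0,.0017,.0006])
print("tube v",w2v(o["eef_pos"]+off))
p,d=bot.read_camera("wrist");cv2.imwrite("pics/w5.png",p[:,:,::-1])
```

```text
t 12.4 tcp [0.605  0.1857 0.1213] yaw z -9.3 xdir [-0.003 -0.    -1.   ] F [-10.2  -0.    7.6] w 0.339 q [ 0.13  0.64 -0.75  1.71  0.51  0.99  0.61]
tube v [ 0.0384184  -0.00298164  0.12129654]
```

View pics/w5.png

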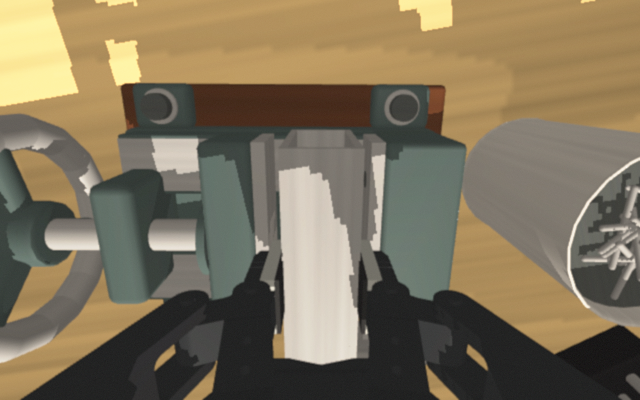

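Emit:
step_arm([
  [0, 0.04, -0.01, 0, 0, 0],
  [0, 0.05, 0, 0, 0, 0],
  [0, 0.04, 0, 0, 0, 0],
  [0, 0, 0, 0, 0, 0],
])

```text
t: 12.95
eef_pos: [0.6051, 0.1866, 0.1213]
tool_rot: [0.703, 0.056, 0.706, -0.061]
contact_force: [-13.9, -8.9, 16.3]
gripper_width: 0.338
```

Emit:
step_arm([
  [0, 0, 0, 0, 0, 0],
  [0, 0, 0, 0, 0, 0],
  [0, 0, 0, 0, 0, 0],
  [0, 0, 0, 0, 0, 0],
], fingers=-0.2)

```text
t: 13.45
eef_pos: [0.6076, 0.1901, 0.1206]
tool_rot: [0.705, 0.058, 0.705, -0.058]
contact_force: [0.8, 0.7, 0.1]
gripper_width: 0.598
```

Run:
```python
from h import *
from station import bot
o=bot.get_obs();st(o)
p,d=bot.read_camera("wrist");cv2.imwrite("pics/w6.png",p[:,:,::-1])
```

```text
t 13.45 tcp [0.6076 0.1901 0.1206] yaw z -9.35 xdir [ 0.  0. -1.] F [0.8 0.7 0.1] w 0.598 q [ 0.12  0.65 -0.74  1.71  0.51  0.99  0.6 ]
```

View pics/w6.png

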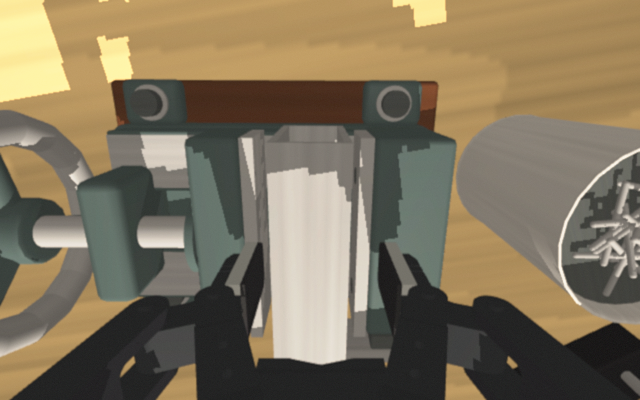

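Emit:
step_arm([
  [-0.2, 0, 0, 0, 0, 0],
  [-0.5, 0, 0, 0, 0, 0],
  [-0.9, 0, 0, 0, 0, 0],
  [-1, 0, 0, 0, 0, 0],
  [-1, 0, 0, 0, 0, 0],
  [-0.4, 0, 0, 0, 0, 0],
], fingers=-0.2)

```text
t: 14.25
eef_pos: [0.6083, 0.191, 0.2849]
tool_rot: [0.706, 0.058, 0.703, -0.057]
contact_force: [-0.6, 0.5, -0.5]
gripper_width: 0.601
```

Emit:
step_arm([
  [0, -0.8, 0, -0.028, 0, 0],
  [0, -0.8, 0, -0.028, 0, 0],
  [0, -0.8, 0, -0.028, 0, 0],
  [0, -0.8, 0, -0.028, 0, 0],
  [0, 0, 0, -0.028, 0, 0],
  [0, 0, 0, -0.028, 0, 0],
  [0, 0, 0, -0.028, 0, 0],
  [0, 0, 0, -0.028, 0, 0],
])

```text
t: 15.25
eef_pos: [0.6197, 0.0648, 0.2806]
tool_rot: [0.573, -0.414, 0.574, 0.414]
contact_force: [-0.3, -0.3, 0.6]
gripper_width: 0.601
```

Run:
```python
from h import *
from station import bot
o=bot.get_obs();st(o)
p,d=bot.read_camera("wrist");np.savez("w7.npz",p=p,d=d,pos=o["eef_pos"],rot=o["tool_rot"]);cv2.imwrite("pics/w7.png",p[:,:,::-1])
print(w2v(o["eef_pos"]))
tgt=v2w([-.181,.051,0]);tgt[2]=.2;print(tgt,tocmd(o,tgt-o["eef_pos"]))
```

```text
t 15.25 tcp [0.6197 0.0648 0.2806] yaw z 71.62 xdir [-0.001 -0.    -1.   ] F [-0.3 -0.3  0.6] w 0.601 q [ 0.55  0.59 -1.12  1.58  0.54  1.32  2.18]
[-0.08000929 -0.03702388  0.28060958]
[ 0.51611806 -0.02010219  0.2       ] [ 2.018  1.787 -2.831]
```

View pics/w7.png

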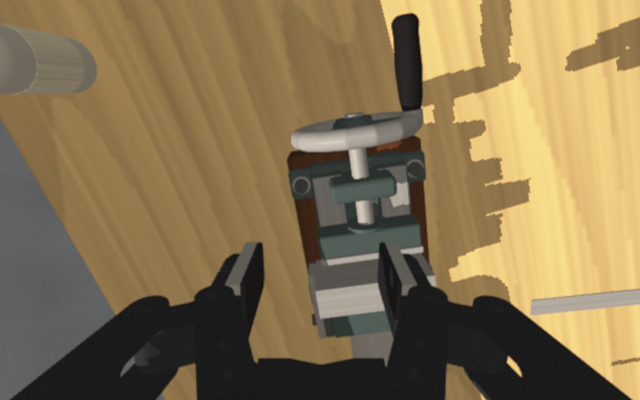

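Run:
```python
from h import *
from station import bot
f=np.load("w7.npz");o=dict(eef_pos=f["pos"],tool_rot=f["rot"]);K,T=campose(bot,"wrist",o);W=cloud(K,T,f["d"])
V=(W-VO)@RV
m=np.zeros(V.shape[:2],bool);m[10:112,385:430]=1
m&=(V[...,2]>.08)&(V[...,0]<-.13)
P=V[m];print(P.min(0),P.max(0))
for r in range(16,110,12):
    q=V[r][m[r]];print(r,q[:,0].mean().round(4),q[:,1].min().round(4),q[:,1].max().round(4),q[:,2].max().round(4))
m=(V[...,2]>.135)&(V[...,2]<.16)&(V[...,0]>.0)&(V[...,0]<.08)&(abs(V[...,1])<.08)
P=V[m];print("tube?",len(P),np.percentile(P,[1,50,99],axis=0).round(4),cv2.minAreaRect(P[:,:2].astype(np.float32)*1000))
m=(V[...,2]>.112)&(V[...,2]<.122)&(V[...,0]>-.03)&(V[...,0]<.025)&(abs(V[...,1])<.06)
P=V[m];print("jaw",np.percentile(P,[1,50,99],axis=0).round(4))
```

```text
[-0.198136    0.03954469  0.10739107] [-0.13003704  0.06206572  0.12389838]
16 -0.1959 0.0442 0.0586 0.1214
28 -0.1873 0.0402 0.06 0.1222
40 -0.1784 0.0406 0.0611 0.1212
52 -0.1691 0.0402 0.0607 0.1228
64 -0.1599 0.0398 0.0605 0.1233
76 -0.1503 0.04 0.0613 0.1225
88 -0.1406 0.0404 0.0609 0.1218
100 -0.1311 0.0411 0.0534 0.1209
tube? 2262 [[ 0.0232 -0.0576  0.1356]
 [ 0.0347 -0.0268  0.1446]
 [ 0.0533  0.0507  0.1461]] ((38.65653610229492, -3.2169570922851562), (110.07559967041016, 31.994356155395508), 89.61984252929688)
jaw [[-0.019  -0.0525  0.1124]
 [-0.0024 -0.0068  0.1171]
 [ 0.0243  0.0489  0.1212]]
```

Emit:
step_arm([
  [0, 0, 0, -0.0245, 0, 0],
  [0, 0, 0, 0, 0, 0],
])

```text
t: 15.55
eef_pos: [0.6199, 0.0649, 0.2804]
tool_rot: [0.542, -0.454, 0.542, 0.454]
contact_force: [-0.3, 0.8, -0.2]
gripper_width: 0.602
```

Run:
```python
from h import *
from station import bot
o=bot.get_obs();st(o)
tgt=v2w([-.18,.0506,0]);tgt[2]=.18;print(tgt,tocmd(o,tgt-o["eef_pos"]))
```

```text
t 15.55 tcp [0.6199 0.0649 0.2804] yaw z 79.91 xdir [-0.001  0.    -1.   ] F [-0.3  0.8 -0.2] w 0.602 q [ 0.57  0.6  -1.15  1.57  0.56  1.34  2.31]
[ 0.51667875 -0.01918261  0.18      ] [ 2.512  2.17  -2.521]
```

Emit:
step_arm([
  [0, 0.6, -0.7, 0, 0, 0],
  [0, 0.7, -0.8, 0, 0, 0],
  [0, 0.6, -0.7, 0, 0, 0],
  [0.5, 0.27, -0.32, 0, 0, 0],
  [1, 0, 0, 0, 0, 0],
  [1, 0, 0, 0, 0, 0],
  [0, 0, 0, 0, 0, 0],
])

```text
t: 16.42
eef_pos: [0.5151, -0.0198, 0.1786]
tool_rot: [0.541, -0.453, 0.543, 0.455]
contact_force: [-0.5, 0.1, 0.8]
gripper_width: 0.601
```

Run:
```python
from h import *
from station import bot
o=bot.get_obs();st(o);print(w2v(o["eef_pos"]))
tgt=v2w([-.18,.0506,0]);tgt[2]=.0905;print(tgt,tocmd(o,tgt-o["eef_pos"]))
p,d=bot.read_camera("wrist");cv2.imwrite("pics/w8.png",p[:,:,::-1])
```

```text
t 16.43 tcp [ 0.5151 -0.0198  0.1786] yaw z 79.92 xdir [-0.005 -0.    -1.   ] F [-0.5  0.1  0.8] w 0.601 q [ 0.82  0.54 -1.18  1.93  0.58  1.07  2.37]
[-0.18088638  0.05200446  0.17862773]
[ 0.51667875 -0.01918261  0.0905    ] [ 2.203 -0.046  0.025]
```

View pics/w8.png

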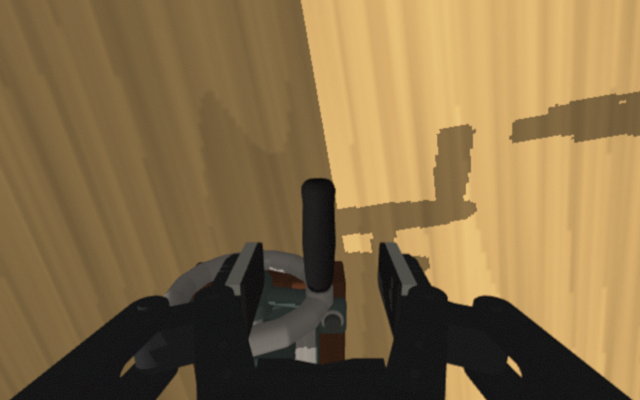

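Emit:
step_arm([
  [0.7, -0.04, 0, 0, 0, 0],
  [0.7, 0, 0, 0, 0, 0],
  [0.5, 0, 0, 0, 0, 0],
  [0.3, 0, 0, 0, 0, 0],
  [0, 0, 0, 0, 0, 0],
])

```text
t: 17.1
eef_pos: [0.5189, -0.0195, 0.0928]
tool_rot: [0.541, -0.455, 0.541, 0.455]
contact_force: [-0.0, -0.2, 0.2]
gripper_width: 0.603
```

Emit:
step_arm([
  [0, 0, 0, 0, 0, 0],
  [0, 0, 0, 0, 0, 0],
  [0, 0, 0, 0, 0, 0],
  [0, 0, 0, 0, 0, 0],
], fingers=1, force=50)

```text
t: 17.6
eef_pos: [0.5168, -0.0191, 0.0928]
tool_rot: [0.54, -0.454, 0.542, 0.456]
contact_force: [-5.8, 2.2, 2.2]
gripper_width: 0.238
```

Run:
```python
from h import *
from station import bot
o=bot.get_obs();st(o);print(w2v(o["eef_pos"]),RV.T@o["contact_force"])
p,d=bot.read_camera("wrist");cv2.imwrite("pics/w9.png",p[:,:,::-1])
```

```text
t 17.6 tcp [ 0.5168 -0.0191  0.0928] yaw z 80.12 xdir [-0.003 -0.    -1.   ] F [-5.8  2.2  2.2] w 0.238 q [ 0.73  0.65 -1.06  2.    0.72  0.93  2.26]
[-0.17993155  0.05046623  0.09278539] [1.15144517 6.11324141 2.23875739]
```

View pics/w9.png

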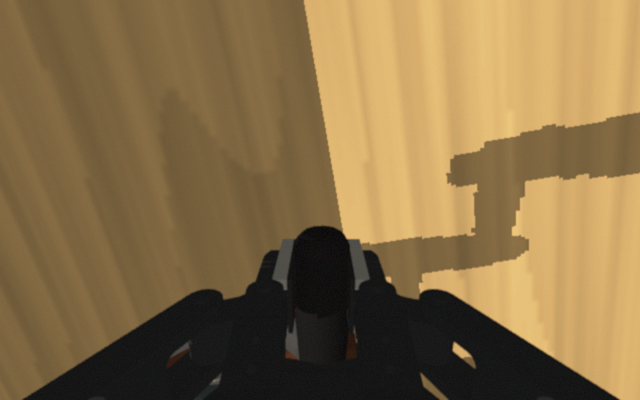

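```bash
cat > circ.py <<'E'
import sys
from h import *
from station import bot
o=bot.get_obs();v=w2v(o["eef_pos"]);F=RV.T@o["contact_force"];st(o)
zc=.0818
y,z=v[1],v[2]-zc
th=np.arctan2(-y,z); print("v",v.round(4),"F",F.round(1),"theta",round(th%(2*np.pi),3),"r",round(np.hypot(y,z)*1000,2))
th0=float(sys.argv[1]) if len(sys.argv)>1 else th
M=Rq(o["tool_rot"]).as_matrix()
for n in range(8):
    a,b=th0+n*np.pi/8,th0+(n+1)*np.pi/8
    d=np.array([.0005,-.052*(np.sin(b)-np.sin(a)),.052*(np.cos(b)-np.cos(a))])
    print(np.round(M.T@RV@d/.04,2).tolist(),end=" ")
print("end",(th0+np.pi)%(2*np.pi))
E
python3 circ.py 4.928
```

```text
t 17.65 tcp [ 0.5168 -0.0191  0.0928] yaw z 80.12 xdir [-0.003 -0.    -1.   ] F [-6.8  1.5  1.9] w 0.239 q [ 0.73  0.65 -1.06  2.    0.72  0.93  2.26]
v [-0.1799  0.0505  0.0928] F [0.3 6.9 1.9] theta 4.926 r 51.66
[-0.47, -0.2, 0.01] [-0.35, -0.36, 0.01] [-0.19, -0.47, 0.01] [0.01, -0.51, 0.02] [0.2, -0.47, 0.02] [0.36, -0.35, 0.01] [0.47, -0.19, 0.01] [0.51, 0.01, 0.01] end 1.7864073464102077
```

Emit:
step_arm([
  [-0.47, -0.18, 0.01, 0, 0, 0],
  [-0.35, -0.35, 0.01, 0, 0, 0],
  [-0.19, -0.47, 0.01, 0, 0, 0],
  [0.01, -0.51, 0.02, 0, 0, 0],
  [0, 0, 0, 0, 0, 0],
])

```text
t: 18.27
eef_pos: [0.5797, -0.0276, 0.1332]
tool_rot: [0.542, -0.455, 0.541, 0.455]
contact_force: [3.3, 1.2, -3.9]
gripper_width: 0.24
```

```bash
python3 circ.py
```

```text
t 18.27 tcp [ 0.5797 -0.0276  0.1332] yaw z 80.07 xdir [ 0.002  0.001 -1.   ] F [ 3.3  1.2 -3.9] w 0.24 q [ 0.71  0.68 -1.07  1.83  0.68  1.06  2.34]
v [-0.1778 -0.013   0.1332] F [ 1.7 -3.1 -3.9] theta 0.248 r 52.99
[0.22, -0.46, 0.02] [0.38, -0.34, 0.01] [0.48, -0.17, 0.01] [0.51, 0.03, 0.01] [0.46, 0.22, 0.01] [0.34, 0.38, 0.01] [0.17, 0.48, 0.01] [-0.03, 0.51, 0.01] end 3.3893344662734264
```

Emit:
step_arm([
  [0.22, -0.46, 0.01, 0, 0, 0],
  [0.37, -0.34, 0.01, 0, 0, 0],
  [0.48, -0.18, 0.01, 0, 0, 0],
  [0.51, 0.02, 0.01, 0, 0, 0],
  [0.46, 0.22, 0.01, 0, 0, 0],
  [0.34, 0.38, 0.01, 0, 0, 0],
  [0, 0, 0, 0, 0, 0],
])

```text
t: 19.15
eef_pos: [0.593, -0.0269, 0.0376]
tool_rot: [0.542, -0.455, 0.54, 0.456]
contact_force: [1.5, 6.0, -8.0]
gripper_width: 0.244
```

```bash
python3 circ.py
```

```text
t 19.15 tcp [ 0.593  -0.0269  0.0376] yaw z 80.17 xdir [ 0.001  0.002 -1.   ] F [ 1.5  6.  -8. ] w 0.244 q [ 0.62  0.81 -0.96  1.85  0.82  0.94  2.26]
v [-0.1749 -0.0259  0.0376] F [ 6.2 -0.5 -8. ] theta 2.611 r 51.19
[0.17, 0.48, 0.01] [-0.03, 0.51, 0.01] [-0.22, 0.46, 0.01] [-0.38, 0.34, 0.01] [-0.48, 0.17, 0.01] [-0.51, -0.03, 0.01] [-0.46, -0.22, 0.01] [-0.34, -0.38, 0.01] end 5.752849081249185
```

Emit:
step_arm([
  [0.2, 0.48, 0.02, 0, 0, 0],
  [-0.02, 0.51, 0.02, 0, 0, 0],
  [-0.22, 0.46, 0.02, 0, 0, 0],
  [-0.38, 0.34, 0.01, 0, 0, 0],
  [-0.48, 0.17, 0.01, 0, 0, 0],
  [-0.51, -0.03, 0.01, 0, 0, 0],
  [-0.46, -0.22, 0.01, 0, 0, 0],
  [0, 0, 0, 0, 0, 0],
])

```text
t: 20.15
eef_pos: [0.5281, -0.0123, 0.1145]
tool_rot: [0.542, -0.455, 0.541, 0.454]
contact_force: [-0.4, 1.9, 5.3]
gripper_width: 0.239
```

```bash
python3 circ.py
```

```text
t 20.15 tcp [ 0.5281 -0.0123  0.1145] yaw z 80.05 xdir [ 0.002 -0.    -1.   ] F [-0.4  1.9  5.3] w 0.239 q [ 0.73  0.64 -1.09  1.96  0.69  0.97  2.27]
v [-0.1714  0.0405  0.1145] F [1.8 0.7 5.3] theta 5.391 r 52.05
[-0.32, -0.39, 0.02] [-0.15, -0.48, 0.02] [0.05, -0.5, 0.02] [0.24, -0.45, 0.02] [0.39, -0.32, 0.01] [0.48, -0.15, 0.01] [0.51, 0.05, 0.01] [0.45, 0.24, 0.01] end 2.2497795299339804
```

Emit:
step_arm([
  [-0.32, -0.39, 0.02, 0, 0, 0],
  [-0.15, -0.48, 0.02, 0, 0, 0],
  [0.05, -0.5, 0.02, 0, 0, 0],
  [0.24, -0.45, 0.02, 0, 0, 0],
  [0.39, -0.32, 0.01, 0, 0, 0],
  [0.48, -0.15, 0.01, 0, 0, 0],
  [0.51, 0.05, 0.01, 0, 0, 0],
  [0, 0, 0, 0, 0, 0],
])

```text
t: 21.15
eef_pos: [0.6162, -0.0235, 0.0633]
tool_rot: [0.542, -0.455, 0.541, 0.455]
contact_force: [6.7, 2.3, -6.6]
gripper_width: 0.239
```

```bash
python3 circ.py
python3 - <<'E'
from h import *
from station import bot
for n in ["scene","side"]:
    p,d=bot.read_camera(n);cv2.imwrite(f"pics/{n}2.png",cv2.resize(p[140:300,200:460,::-1],None,fx=3,fy=3,interpolation=cv2.INTER_CUBIC))
E
```

```text
t 21.15 tcp [ 0.6162 -0.0235  0.0633] yaw z 80.1 xdir [ 0.001  0.001 -1.   ] F [ 6.7  2.3 -6.6] w 0.239 q [ 0.61  0.8  -0.98  1.78  0.79  1.    2.29]
v [-0.1677 -0.0483  0.0633] F [ 3.4 -6.3 -6.6] theta 1.937 r 51.71
[0.43, 0.27, 0.01] [0.29, 0.41, 0.01] [0.11, 0.49, 0.01] [-0.09, 0.5, 0.01] [-0.27, 0.43, 0.01] [-0.41, 0.29, 0.01] [-0.49, 0.11, 0.01] [-0.5, -0.09, 0.01] end 5.07868920895997
```

View pics/side2.png

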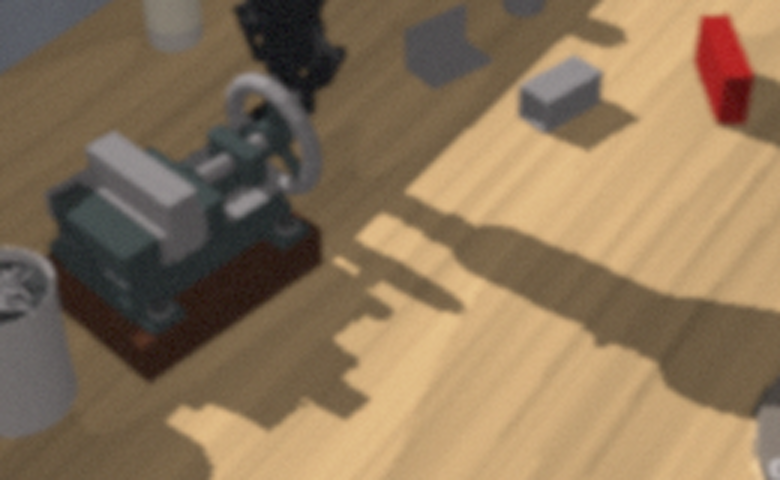

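Emit:
step_arm([
  [0.43, 0.27, 0.02, 0, 0, 0],
  [0.29, 0.41, 0.02, 0, 0, 0],
  [0.11, 0.49, 0.01, 0, 0, 0],
  [-0.09, 0.5, 0.01, 0, 0, 0],
  [-0.27, 0.43, 0.01, 0, 0, 0],
  [-0.41, 0.29, 0.01, 0, 0, 0],
  [0, 0, 0, 0, 0, 0],
])

```text
t: 22.12
eef_pos: [0.5219, -0.0044, 0.0633]
tool_rot: [0.541, -0.456, 0.542, 0.454]
contact_force: [-0.6, 0.1, 2.9]
gripper_width: 0.238
```

```bash
python3 circ.py
```

```text
t 22.12 tcp [ 0.5219 -0.0044  0.0633] yaw z 80.09 xdir [ 0.001 -0.002 -1.   ] F [-0.6  0.1  2.9] w 0.238 q [ 0.67  0.7  -1.02  2.    0.78  0.9   2.18]
v [-0.1646  0.0479  0.0633] F [-0.   0.6  2.9] theta 4.344 r 51.4
[-0.5, 0.09, 0.01] [-0.49, -0.11, 0.01] [-0.41, -0.29, 0.01] [-0.27, -0.43, 0.01] [-0.09, -0.5, 0.02] [0.11, -0.49, 0.02] [0.29, -0.41, 0.02] [0.43, -0.27, 0.01] end 1.2020259345890802
```

Expected contact is at about 4.75 rad. I'll push up slowly from here and watch the force.

Emit:
step_arm([
  [-0.25, 0.05, 0, 0, 0, 0],
  [-0.25, 0.04, 0, 0, 0, 0],
  [-0.1, 0, 0, 0, 0, 0],
  [0, 0, 0, 0, 0, 0],
])

```text
t: 22.62
eef_pos: [0.5184, -0.0033, 0.0863]
tool_rot: [0.541, -0.455, 0.541, 0.455]
contact_force: [-0.2, -0.1, 0.6]
gripper_width: 0.24
```

Emit:
step_arm([
  [-0.1, 0, 0, 0, 0, 0],
  [-0.1, 0, 0, 0, 0, 0],
  [0, 0, 0, 0, 0, 0],
])

```text
t: 23.0
eef_pos: [0.5193, -0.0034, 0.094]
tool_rot: [0.542, -0.455, 0.541, 0.455]
contact_force: [6.0, 0.9, -8.5]
gripper_width: 0.238
```

```bash
python3 circ.py
```

```text
t 23.0 tcp [ 0.5193 -0.0034  0.094 ] yaw z 80.08 xdir [ 0.002  0.001 -1.   ] F [ 6.   0.9 -8.5] w 0.238 q [ 0.7   0.65 -1.07  1.99  0.72  0.94  2.22]
v [-0.164   0.0506  0.094 ] F [ 1.9 -5.8 -8.5] theta 4.948 r 52.05
[-0.46, -0.21, 0.01] [-0.34, -0.37, 0.02] [-0.17, -0.48, 0.02] [0.02, -0.51, 0.02] [0.21, -0.46, 0.02] [0.37, -0.34, 0.01] [0.48, -0.17, 0.01] [0.51, 0.02, 0.01] end 1.8067274850787876
```

Emit:
step_arm([
  [-0.1, -0.01, 0, 0, 0, 0],
  [-0.1, -0.02, 0, 0, 0, 0],
  [0, 0, 0, 0, 0, 0],
])

```text
t: 23.38
eef_pos: [0.5215, -0.0037, 0.1016]
tool_rot: [0.543, -0.455, 0.54, 0.455]
contact_force: [10.3, 1.5, -17.0]
gripper_width: 0.236
```

Emit:
step_arm([
  [-0.1, -0.02, 0, 0, 0, 0],
  [-0.1, -0.02, 0, 0, 0, 0],
  [0, 0, 0, 0, 0, 0],
])

```text
t: 23.75
eef_pos: [0.5245, -0.0041, 0.1089]
tool_rot: [0.544, -0.455, 0.539, 0.454]
contact_force: [19.8, 3.5, -30.8]
gripper_width: 0.24
```

```bash
python3 circ.py
```

```text
t 23.75 tcp [ 0.5245 -0.0041  0.1089] yaw z 80.04 xdir [ 0.006  0.003 -1.   ] F [ 19.8   3.5 -30.8] w 0.24 q [ 0.72  0.64 -1.09  1.97  0.7   0.96  2.25]
v [-0.1638  0.0454  0.1089] F [  6.8 -18.9 -30.8] theta 5.251 r 52.86
[-0.37, -0.34, 0.02] [-0.21, -0.46, 0.02] [-0.02, -0.51, 0.02] [0.17, -0.48, 0.01] [0.34, -0.37, 0.01] [0.46, -0.21, 0.01] [0.51, -0.02, 0.01] [0.48, 0.17, 0.01] end 2.1096462388693977
```

Emit:
step_arm([
  [-0.05, -0.1, 0, 0, 0, 0],
  [-0.05, -0.06, 0, 0, 0, 0],
  [0, 0, 0, 0, 0, 0],
])

```text
t: 24.12
eef_pos: [0.5261, -0.0044, 0.1112]
tool_rot: [0.541, -0.454, 0.541, 0.457]
contact_force: [9.2, 5.7, -29.8]
gripper_width: 0.237
```

```bash
python3 circ.py
```

```text
t 24.12 tcp [ 0.5261 -0.0044  0.1112] yaw z 80.13 xdir [-0.003  0.003 -1.   ] F [  9.2   5.7 -29.8] w 0.237 q [ 0.72  0.64 -1.09  1.96  0.69  0.97  2.26]
v [-0.1639  0.0438  0.1112] F [  7.1  -8.1 -29.8] theta 5.304 r 52.73
[-0.36, -0.36, 0.02] [-0.19, -0.47, 0.02] [-0.0, -0.51, 0.02] [0.19, -0.47, 0.01] [0.36, -0.36, 0.01] [0.47, -0.19, 0.01] [0.51, -0.0, 0.01] [0.47, 0.19, 0.01] end 2.161913403070754
```

Emit:
step_arm([
  [0, 0, 0, 0, 0, 0],
  [0, 0, 0, 0, 0, 0],
  [0, 0, 0, 0, 0, 0],
  [0, 0, 0, 0, 0, 0],
], fingers=-0.3)

```text
t: 24.62
eef_pos: [0.5279, -0.005, 0.1145]
tool_rot: [0.542, -0.455, 0.541, 0.455]
contact_force: [0.4, -0.5, -0.4]
gripper_width: 0.65
```

Emit:
step_arm([
  [-0.4, 0, 0, 0, 0, 0],
  [-0.8, 0, 0, 0, 0, 0],
  [-0.8, 0, 0, 0, 0, 0],
  [-0.8, 0, 0, 0, 0, 0],
  [-0.8, 0, 0, 0, 0, 0],
  [-0.7, 0, 0.5, 0, 0, 0],
  [0, -0.3, 0.8, 0, 0, 0],
  [0, 0, 0, 0, 0, 0],
])

```text
t: 25.62
eef_pos: [0.5486, 0.0472, 0.2877]
tool_rot: [0.541, -0.456, 0.539, 0.456]
contact_force: [-0.3, -0.4, -0.1]
gripper_width: 0.649
```

Run:
```python
from h import *
from station import bot
o=bot.get_obs();st(o)
p,d=bot.read_camera("wrist");K,T=campose(bot,"wrist",o);V=(cloud(K,T,d)-VO)@RV
cv2.imwrite("pics/w10.png",p[:,:,::-1])
for n in ["scene","side"]:
    p,d=bot.read_camera(n);cv2.imwrite(f"pics/{n}3.png",cv2.resize(p[140:300,200:460,::-1],None,fx=3,fy=3,interpolation=cv2.INTER_CUBIC))
    K,T=campose(bot,n);W=(cloud(K,T,d)-VO)@RV
    for nm,X in ([("wrist",V)] if n=="scene" else [])+[(n,W)]:
        m=(X[...,2]>.138)&(X[...,2]<.152)&(X[...,0]>.02)&(X[...,0]<.09)&(abs(X[...,1])<.08)
        P=X[m]
        if len(P)>10: print(nm,len(P),np.percentile(P,[1,50,99],axis=0).round(4),cv2.minAreaRect(P[:,:2].astype(np.float32)*1000))
```

```text
t 25.62 tcp [0.5486 0.0472 0.2877] yaw z 80.34 xdir [ 0.002  0.001 -1.   ] F [-0.3 -0.4 -0.1] w 0.649 q [ 0.73  0.49 -1.24  1.73  0.48  1.27  2.35]
wrist 2931 [[ 0.0292 -0.0441  0.1384]
 [ 0.0425  0.0044  0.1447]
 [ 0.0596  0.0509  0.1462]] ((44.668846130371094, 2.477630615234375), (98.8344497680664, 32.042633056640625), 89.95272064208984)
scene 395 [[ 0.0284 -0.0572  0.1393]
 [ 0.0429 -0.0059  0.144 ]
 [ 0.0577  0.0505  0.1492]] ((43.083194732666016, -2.1566543579101562), (113.61563873291016, 29.848337173461914), 89.75293731689453)
side 412 [[ 0.0273 -0.0561  0.1389]
 [ 0.044   0.0032  0.1447]
 [ 0.0581  0.0541  0.1478]] ((42.265480041503906, -1.4301681518554688), (32.026031494140625, 113.19312286376953), 0.14958947896957397)
```

View pics/w10.png

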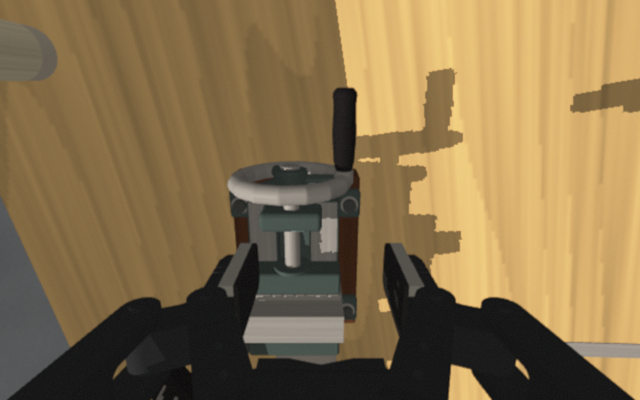

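View pics/side3.png

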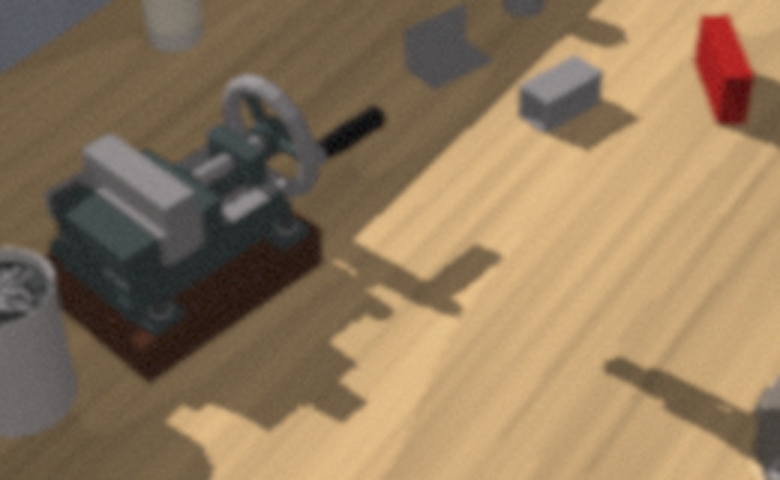

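View pics/scene3.png

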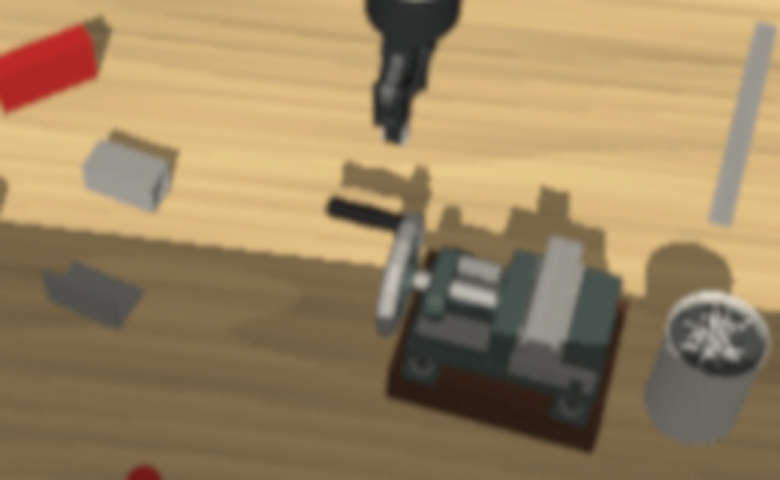

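Run:
```python
from h import *
from station import bot
o=bot.get_obs()
p,d=bot.read_camera("wrist");K,T=campose(bot,"wrist",o);V=(cloud(K,T,d)-VO)@RV
m=np.zeros(d.shape,bool);m[85:165,325:362]=1;m&=(V[...,2]>.09)&(V[...,0]<-.13)
P=V[m];q=np.percentile(P,[2,98],axis=0);print(q.round(4)); zt=np.percentile(P[:,2],95)-.011;y=(q[0,1]+q[1,1])/2
print("theta",np.arctan2(-y,zt-.1)%(2*np.pi),y,zt,"F",o["contact_force"].round(1))
bot.hand_in()
```

```text
[[-0.1816  0.0414  0.1057]
 [-0.1313  0.062   0.1156]]
theta 4.795838692630085 0.05169805101803854 0.10432422991357676 F [ 0.5 -1.4  0.3]
the job is handed in; nothing more can be done
```

The tube is in the vice and clamped, and I've handed the job in. The last check before that left the final grip force in doubt.

- **Placing:** I set the tube down on the ways between the open jaws and slid it until the work stop pushed back with about 10 N. After letting go, the wrist camera put its centre at vice x 38.7, y −3.2 mm, square to the jaws. Its top was at 144.6 mm, against 145 expected.
- **Clamping:** I turned the handwheel about two turns clockwise, until it went stiff at roughly 20 N on the handle. Then I released it and backed the arm clear.
- **Last checks:** The tube was at x about 44.7 mm by the wrist camera, and 43.1 and 42.3 mm by the noisier scene and side cameras, against 45 expected. The side figure is just under the 42.5 mm limit. The end of the tube away from the stop had not moved. The tin, square tube and angle iron looked undisturbed, and nothing was touching the robot. I did not look at the pipe again at the end.
- **What disagreed:** Under load the handle stood at about 5.30 rad, but the last image, after release, put it at about 4.80 rad. Contact was expected at about 4.75. Either the wheel sprang back, the fingers had shifted on the bar under load, or the image reading is off. I worked this out in the same script that handed the job in, so I did not re-tighten. I could not measure the jaw's force directly, so the required 30 N is not confirmed.

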